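Count to the third gap and push the lock cylinder home

ROBOT

A 6-joint arm with a two-finger parallel gripper is mounted at the origin on a cart in front of the work surface, level with it; the furniture and walls round the work are solid. World frame = base frame: x ahead of the robot, y to its left, z up, the work surface at z = 0. Lengths are in m, angles in rad, forces in N, time in s.
With the tool pointing down it reaches from about 0.35 to 0.775 m from the base axis. Payload 5.5 kg.
Tool frame: the origin (TCP) lies between the finger pads; the fingertips stand 19 mm ahead of it and the grasp point (between the pads) is the TCP; z points along the fingers, x is the direction in which the jaws open and shut, and the axes are right-handed (so a half turn about z gives the same grasp; the last joint's range is limited). The gripper opens to 85 mm and grips with 20 to 120 N. Pads are 22 mm wide; open, the fingers measure 114 mm over their backs; the gripper's body (76 mm by 85 mm) begins 54 mm behind the grasp point. The pads swing forward as they close: fully open they stand 13 mm farther back than shut.
Start: joints at [1.149, 0.313, 0.046, 1.304, 0, 1.431], TCP at [0.16, 0.552, 0.25] pointing down, gripper open.
Joint ranges: [-2.76, 2.76], [-0.86, 1.69], [-1.03, 1.26], [-2.2, 2.34], [-1.47, 1.5], [-3.14, 3.14]. Speed limits (rad/s): [2.57, 2.57, 3.14, 3.14, 3.14, 3.14].

INTERFACE

Orientations are given as a unit quaternion [w, x, y, z].
In Python, from workcell import env gives the robot as it stands. The module is installed in compiled form; this text tells all that it offers.
- The arm moves only by the tool carry_out, never from a script. Its argument "steps" is a list of rows, each a list of 7 numbers: the gripper command: -1 is shut, 1 is fully open, values between are in proportion, then the shift along the tool's x, y, z in m, then the turn, a rotation vector about the tool's x, y, z in rad. A call has 1 to 20 rows; each row shifts and turns the commanded pose from where the row before left it, along the tool's axes as they then stand; what a row does not reach is not made up. A row lasts 1/8 s, in which the tool goes at most 62.5 mm and 10.7 degrees, less where a joint would pass 70% of its speed; a pose out of reach is approached as far as the arm can. A call with a gripper value outside its range is refused whole. The fingers move at their own pace and stop on an object; "grip_force" is the grip in N (left out, the last holds). Time passes only in rows, so rows that do not move let the fingers close. It gives the time, the measured TCP pose, the force and the opening at its end, in the units of the state.
- env.get_state(): the state, without advancing time (a new reading comes with each control period).
- env.read_camera(name): name is "scene" or "side" or "wrist"; returns a dict with "color" (480x640x3 uint8, red, green, blue), "K" (3x3 intrinsics, pixels), "dist" ([k1, k2, p1, p2, k3] as OpenCV has them; the pictures are not rectified), "R" (3x3) and "t" (3): a world point X has camera coordinates R X + t. Camera axes: x right, y down, z forward; pixel columns grow to the right and rows downward; lengths in m; the calibration is good to about 2 mm. A picture is of the moment at which its call begins. There is no depth.
- env.hand_in(): hands the job in, once; it reports no verdict.
The state is a dict: "clock": time; "joint_pos": joint angles; "qvel": joint speeds; "tau": joint torques, N m; "tcp_pos": TCP position; "orientation": TCP orientation; "wrist_force": force on the tool from outside, world axes, zero at the start; "ft_torque": the same for the moment, N m; "finger_gap": finger opening in m.
Only numpy, scipy, OpenCV 4.12 (cv2) and the standard library are available. Lean on these libraries where they do the work, as an engineer would, in place of code of your own. Each camera call takes 0.05 s, during which the arm holds its last target. There are 200 camera calls.

TASK

With the fingers closed together, run a fingertip along the top of the sprung rail of the divider rack, pressing it down lightly all the way: start over the gap next to the tall post, count every gap, filled or empty, and stop over the third. Then push the lock cylinder that lies in front of the rack lengthwise into that third gap until it is fully home against the bar at the back, sliding it on the bench without lifting or tipping it. Keep off the rail over the fourth gap, and leave the cylinders already in the rack, the padlock and the key where they are.

Things in the scene. Friction and masses are not known exactly. Their poses are not given: they have to be found in the camera images.
- rack: wooden divider rack fixed to the bench, 79 mm deep (x), 210 mm wide (y). Origin on the bench, 38 mm in front of its rear face and midway across; x points to its closed back, away from the robot, y to its left seen from its open front, z up. Four gaps, each 40 mm wide, centred at y = +69, +23, -23, -69 mm; their floor is the bench. The two outermost hold a lock cylinder each, the middle two are empty
- rack_mouth (a point): middle of the rack's open front on the bench, at rack x = -41 mm, y = 0: the tips of the dividers. The three dividers are 6 mm thick, 24 mm high, tapering to 2.6 mm over their first 13 mm, at rack y = +46, 0, -46 mm; at each end (y = +-97 mm) stands a block 16 mm wide, 34 mm high, from x = -28 mm back
- rack_stop (a point): middle of the foot of the inner face of the bar that closes the back of all gaps, at rack x = +28 mm, y = 0; the bar is 30 mm high
- rail_top (a point): middle of the flat top of the aluminium rail above all four gaps, 12 mm wide (x), 208 mm long along the rack's y; 46 mm above the bench at rack x = -10 mm while up. A low bead, 1.5 mm high and 12 mm long with gentle slopes, stands on it over each divider. Underside 36 mm above the bench: cylinders pass below
- rail (a joint): how far the sprung rail is pressed down, m: 0 up, 0.010 at its lower stop. It takes about 1.5 N to start and 5 N at the bottom, and rises again by itself. It counts as pressed from 1 mm down; press some 4 to 5 mm to stay clear of doubt
- tall_post: bare steel post 10 mm across, 42 mm high, standing on one of the rack's end blocks (left or right end, it differs from run to run) at rack y = +97 or -97 mm and x = +14 mm, its top 76 mm above the bench; origin at the post's foot, 34 mm above the bench. The count begins with the gap beside this post
- short_post: the like post on the other end block, but only 10 mm high; origin at its foot, 34 mm above the bench
- lock_cyl_center (a point): centre of the loose lock cylinder lying on its side on the bench in front of the rack: brass, 64 mm long, 31 mm wide, solid to 17 mm high (a small cam in the middle shows to 22 mm), about 0.2 kg; it rests leaning 0.2 rad about its length, so this point is about 7 mm above the bench; y axis along its length
- lock_cyl: the same lock cylinder; origin under its centre, y along its length, which points roughly into the rack (up to 0.5 rad off); either end may go first. Its ends lie 30 and 32 mm from the origin; when home its near end lies at about rack x = -34 mm, between the divider tips
- stored_cyl_1: lock cylinder of the same shape, 60 mm long, lying in an outermost gap; origin under its centre; leave it alone
- stored_cyl_2: lock cylinder of the same shape, 62 mm long, lying in the other outermost gap; origin under its centre; leave it alone
- padlock: steel padlock, 61x40x19 mm, lying to the right of the rack; origin under its centre; leave it alone
- key_blank: key with a black head, 75x25x9 mm, lying near the front edge of the bench on the left; origin under its centre; leave it alone
Not all that is in view belongs to the job. What is shaped like the lock_cyl but green is not meant.

How it is judged:
On the way, in this order (a step that is already met when the one before it is completed fails the run):
1. the closed fingertips press the rail over the first gap, the one beside the tall post (((y of tall_post in the frame of rack above 0 m and contact force between the fingers and rack above 0.4 N and value of joint rail above 0.001 m and y of the grasp point in the frame of rack between 0.056 and 0.082 m) or (y of tall_post in the frame of rack below 0 m and contact force between the fingers and rack above 0.4 N and value of joint rail above 0.001 m and y of the grasp point in the frame of rack between -0.082 and -0.056 m))), for 0.1 s.
2. still pressing the rail, they pass the divider between the first and second gap (((y of tall_post in the frame of rack above 0 m and contact force between the fingers and rack above 0.4 N and value of joint rail above 0.001 m and y of the grasp point in the frame of rack between 0.038 and 0.054 m) or (y of tall_post in the frame of rack below 0 m and contact force between the fingers and rack above 0.4 N and value of joint rail above 0.001 m and y of the grasp point in the frame of rack between -0.054 and -0.038 m))), for 0.05 s.
3. they press the rail over the second gap (((y of tall_post in the frame of rack above 0 m and contact force between the fingers and rack above 0.4 N and value of joint rail above 0.001 m and y of the grasp point in the frame of rack between 0.01 and 0.036 m) or (y of tall_post in the frame of rack below 0 m and contact force between the fingers and rack above 0.4 N and value of joint rail above 0.001 m and y of the grasp point in the frame of rack between -0.036 and -0.01 m))), for 0.1 s.
4. still pressing the rail, they pass the divider between the second and third gap (((y of tall_post in the frame of rack above 0 m and contact force between the fingers and rack above 0.4 N and value of joint rail above 0.001 m and y of the grasp point in the frame of rack between -0.008 and 0.008 m) or (y of tall_post in the frame of rack below 0 m and contact force between the fingers and rack above 0.4 N and value of joint rail above 0.001 m and y of the grasp point in the frame of rack between -0.008 and 0.008 m))), for 0.05 s.
5. they press the rail over the third gap (((y of tall_post in the frame of rack above 0 m and contact force between the fingers and rack above 0.4 N and value of joint rail above 0.001 m and y of the grasp point in the frame of rack between -0.036 and -0.01 m) or (y of tall_post in the frame of rack below 0 m and contact force between the fingers and rack above 0.4 N and value of joint rail above 0.001 m and y of the grasp point in the frame of rack between 0.01 and 0.036 m))), for 0.1 s.
6. the lock cylinder is home in the third gap (((y of tall_post in the frame of rack above 0 m and y of lock_cyl_center in the frame of rack between -0.03 and -0.016 m and x of lock_cyl_center in the frame of rack between -0.011 and 0.01 m and angle between the y axis of lock_cyl and the x axis of rack, either way round below 0.2 rad and height (world z) of lock_cyl_center below 0.0125 m and angle between lock_cyl's own z axis and vertical below 0.35 rad) or (y of tall_post in the frame of rack below 0 m and y of lock_cyl_center in the frame of rack between 0.016 and 0.03 m and x of lock_cyl_center in the frame of rack between -0.011 and 0.01 m and angle between the y axis of lock_cyl and the x axis of rack, either way round below 0.2 rad and height (world z) of lock_cyl_center below 0.0125 m and angle between lock_cyl's own z axis and vertical below 0.35 rad))), for 0.2 s.
At the end, for the whole second after the job is handed in: the loose lock cylinder lies flat and at rest in the third gap from the tall post, within 0.2 rad and 7 mm of the gap's centre line, its front end within about 8 mm of the back bar; the rail is up; stored cylinders, padlock and key have moved less than 15 mm (((y of tall_post in the frame of rack above 0 m and y of lock_cyl_center in the frame of rack between -0.03 and -0.016 m and x of lock_cyl_center in the frame of rack between -0.011 and 0.01 m and angle between the y axis of lock_cyl and the x axis of rack, either way round below 0.2 rad and height (world z) of lock_cyl_center below 0.0125 m and angle between lock_cyl's own z axis and vertical below 0.35 rad) or (y of tall_post in the frame of rack below 0 m and y of lock_cyl_center in the frame of rack between 0.016 and 0.03 m and x of lock_cyl_center in the frame of rack between -0.011 and 0.01 m and angle between the y axis of lock_cyl and the x axis of rack, either way round below 0.2 rad and height (world z) of lock_cyl_center below 0.0125 m and angle between lock_cyl's own z axis and vertical below 0.35 rad)) and linear speed of lock_cyl below 0.01 m/s and value of joint rail below 0.001 m and distance of each of stored_cyl_1, stored_cyl_2, padlock, key_blank from where it was at the start of the episode below 0.015 m); the robot touches nothing.
It fails at once if the lock cylinder is lifted (its centre more than 10 mm up) or tipped by more than 0.6 rad (height (world z) of lock_cyl_center above 0.0185 m or angle between lock_cyl's own z axis and vertical above 0.6 rad).
It fails at once if the rail is pressed over the fourth gap (beyond its near half) ((y of tall_post in the frame of rack above 0 m and contact force between the fingers and rack above 0.4 N and value of joint rail above 0.001 m and y of the grasp point in the frame of rack below -0.06 m) or (y of tall_post in the frame of rack below 0 m and contact force between the fingers and rack above 0.4 N and value of joint rail above 0.001 m and y of the grasp point in the frame of rack above 0.06 m)).
It fails at once if a stored cylinder, the padlock or the key is pushed more than 15 mm away (distance of any of stored_cyl_1, stored_cyl_2, padlock, key_blank from where it was at the start of the episode above 0.015 m).
It also fails if it takes over 72 s, if anything falls off the work surface, if the arm or the gripper's body presses on something with over 40 N, if the wrist force passes 120 N, or if a joint passes its speed limit or range.

## Working session

There is one attempt and no reset: what is moved stays moved. The work goes in short steps, Python scripts to look and compute and a tool call to move; the robot and the scene stay as the last step left them, time stands still between calls to the robot, and variables do not carry over. Pictures are saved under pics/ and viewed, about 8 in all and at most 12, crops included, and the job is handed in when it is done.

Besides the shell and the picture viewer there is one more tool, called after "Request:" by a JSON object that holds its "op" and its "data". carry_out: Moves the arm, as the interface text tells. Its arguments: {"type":"object","properties":{"steps":{"type":"array","items":{"type":"array","items":{"type":"number"}}},"grip_force":{"type":"number"}},"required":["steps"]}

```bash
mkdir -p pics; cat > h.py <<'E'
import numpy as np, cv2
from workcell import env
def cam(n):
    c=env.read_camera(n); return c
def save(c,f): cv2.imwrite('pics/'+f,c['color'][:,:,::-1])
def ray(c,px):
    u=cv2.undistortPoints(np.array([[px]],float),np.array(c['K']),np.array(c['dist']))[0,0]
    R=np.array(c['R']);o=-R.T@np.array(c['t']);d=R.T@np.array([u[0],u[1],1.]);return o,d
def onz(c,px,z):
    o,d=ray(c,px);return o+d*(z-o[2])/d[2]
def proj(c,X):
    return cv2.projectPoints(np.array(X,float).reshape(-1,3),cv2.Rodrigues(np.array(c['R']))[0],np.array(c['t'],float),np.array(c['K']),np.array(c['dist']))[0][:,0]
E
python3 - <<'E'
from h import *
for n in ('scene','side'):
    c=cam(n);save(c,n+'0.png');R=np.array(c['R']);print(n,-R.T@c['t'],R[2])
s=env.get_state();print(s['clock'],s['tcp_pos'],s['orientation'],s['finger_gap'])
E
```

```text
scene [ 0.21669573 -0.46442221  0.61639632] [ 0.31684466  0.68126316 -0.65991664]
side [0.24890545 0.80159428 0.51025158] [ 0.27079881 -0.81036067 -0.51959945]
0.1 [0.15972145 0.55193029 0.24950498] [ 3.82356395e-04  7.99401629e-01  6.00796445e-01 -7.21295856e-04] 0.0852184724976871
```

View pics/scene0.png

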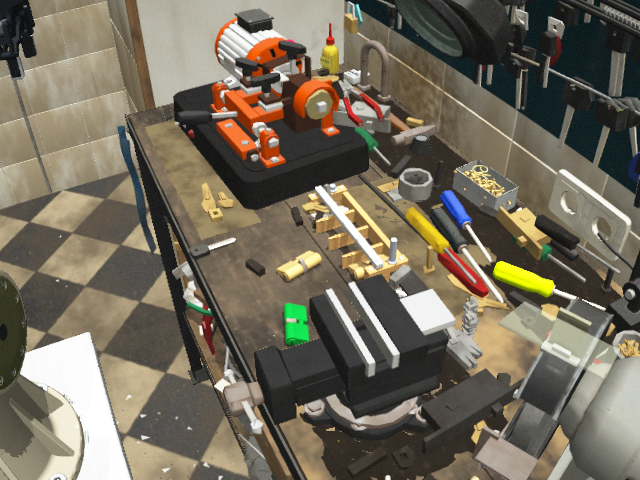

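View pics/side0.png

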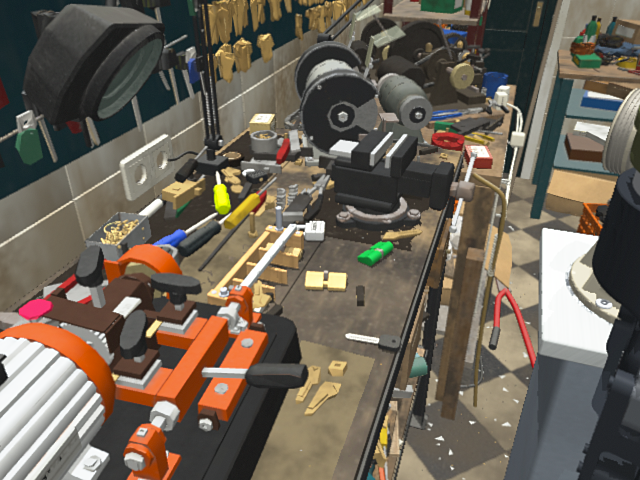

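The scene view shows the rack with its rail from (322,188) to (382,268), a tall post at about (393,250) on the right end, and the loose cylinder at (298,265). In the side view the cylinder is at (326,281). I'll zoom in on both.

```bash
python3 - <<'E'
import cv2,numpy as np
a=cv2.imread('pics/scene0.png')[170:300,230:430]; b=cv2.imread('pics/side0.png')[190:320,200:400]
o=np.vstack([cv2.resize(x,(461*800//461,300*1) if 0 else (460,300),interpolation=cv2.INTER_CUBIC) for x in (a,b)])
cv2.imwrite('pics/crop0.png',o)
E
```

```text
(no output)
```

View pics/crop0.png

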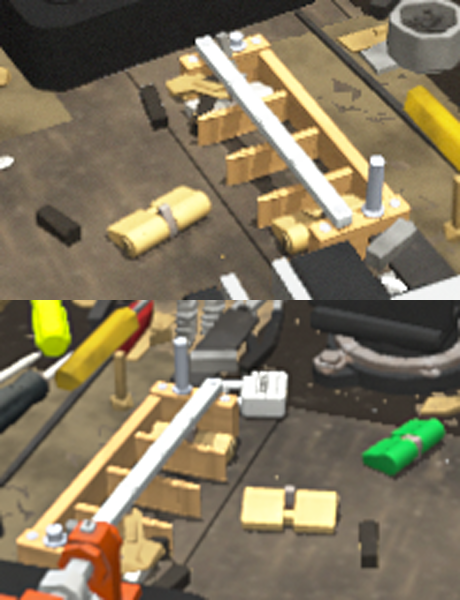

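```bash
python3 - <<'E'
from h import *
sc=cam('scene');sd=cam('side')
A=lambda x,y:(230+x/2.3-.3,170+y/2.3-.3); B=lambda x,y:(200+x/2.3-.3,190+(y-300)/2.3-.3)
P=lambda n,c,p,z:print(n,np.round(onz(c,p,z),4))
l=onz(sc,A(204,40),.046);r=onz(sc,A(344,218),.046)
print('rail ends',l,r,np.linalg.norm(l-r))
P('sd rail right end',sd,B(214,382),.046)
P('tall top sc',sc,A(377,159),.076);P('tall top sd',sd,B(181,341),.076)
P('tall foot sc',sc,A(374,210),.034);P('tall foot sd',sd,B(182,386),.034)
P('short top sc',sc,A(237,36),.044);P('short top sd',sd,B(55,529),.044)
for n,c,roi in(('sc',sc,(270,245,55,42)),('sd',sd,(300,265,50,34))):
    x,y,w,h=roi;im=c['color'][y:y+h,x:x+w];hsv=cv2.cvtColor(im,cv2.COLOR_RGB2HSV)
    m=cv2.inRange(hsv,(12,70,110),(32,255,255));m=cv2.morphologyEx(m,cv2.MORPH_CLOSE,np.ones((7,7)))
    k=max(cv2.findContours(m,0,1)[0],key=cv2.contourArea)
    rc=cv2.minAreaRect(k);pts=cv2.boxPoints(rc)+[x,y]
    q=np.array([onz(c,p,.010) for p in pts])
    e=[np.linalg.norm(q[i]-q[(i+1)%4]) for i in range(4)];i=int(np.argmax(e));d=q[(i+1)%4]-q[i]
    print(n,cv2.contourArea(k),'ctr',q.mean(0).round(4),'edges',np.round(e,4),'yaw',np.arctan2(d[1],d[0]))
E
```

```text
rail ends [0.55510662 0.25542207 0.046     ] [0.55010212 0.05067534 0.046     ] 0.2048078826198931
sd rail right end [0.5526 0.06   0.046 ]
tall top sc [0.5766 0.0596 0.076 ]
tall top sd [0.5769 0.0611 0.076 ]
tall foot sc [0.5775 0.0593 0.034 ]
tall foot sd [0.5806 0.0542 0.034 ]
short top sc [0.5794 0.2516 0.044 ]
short top sd [0.5796 0.2549 0.044 ]
sc 2034.0 ctr [0.462  0.1381 0.01  ] edges [0.0895 0.0834 0.0889 0.0774] yaw 1.1789242008818206
sd 750.5 ctr [0.4673 0.1349 0.01  ] edges [0.0658 0.0722 0.0651 0.0676] yaw -2.909335453681203
```

The tall post is on the right, so the third gap is at rack y = +23. The post measurements agree: they are 194 mm apart, with the rack origin near (0.564, 0.156) and yaw about -0.015. Next I go above the cylinder for a close wrist look.

Request:
{"op": "carry_out", "data": {"steps": [[-1,-0.0306,0.039,0,0,0,0],[-1,-0.0306,0.039,0,0,0,0],[-1,-0.0306,0.039,0,0,0,0],[-1,-0.0306,0.039,0,0,0,0],[-1,-0.0306,0.039,0,0,0,0],[-1,-0.0306,0.039,0,0,0,0],[-1,-0.0306,0.039,0,0,0,0],[-1,-0.0306,0.039,0,0,0,0],[-1,-0.0306,0.039,0,0,0,0],[-1,-0.0306,0.039,0,0,0,0],[-1,0,0,0,0,0,-0.1325],[-1,0,0,0,0,0,-0.1325],[-1,0,0,0,0,0,0],[-1,0,0,0,0,0,0],[-1,0,0,0,0,0,0]]}}

```text
clock: 2.08
tcp_pos: [0.4493, 0.1502, 0.2503]
orientation: [-0.0, 0.713, 0.701, 0.0]
wrist_force: [0.9, -0.1, 0.0]
finger_gap: 0.0001
```

```bash
python3 - <<'E'
from h import *
c=cam('wrist');save(c,'w1.png');s=env.get_state();R=np.array(c['R']);print(-R.T@c['t'],R[2])
print(s['clock'],s['tcp_pos'],s['orientation'],s['finger_gap'],s['joint_pos'],s['wrist_force'])
np.savez('w1.npz',**{k:np.array(v) for k,v in c.items()})
E
```

```text
[0.3636121  0.15180604 0.37382984] [ 0.32797999 -0.00580231 -0.94466685]
2.125 [0.44934862 0.1501847  0.25032126] [2.41948469e-05 7.13164850e-01 7.00996356e-01 7.09664718e-05] 0.00017809690544255013 [ 1.52862065e-01  1.17392809e-01 -2.02785887e-01  1.25047417e+00
  4.36490668e-05  1.70071129e-01] [-0.20894513 -0.12132993 -0.26701904]
```

View pics/w1.png

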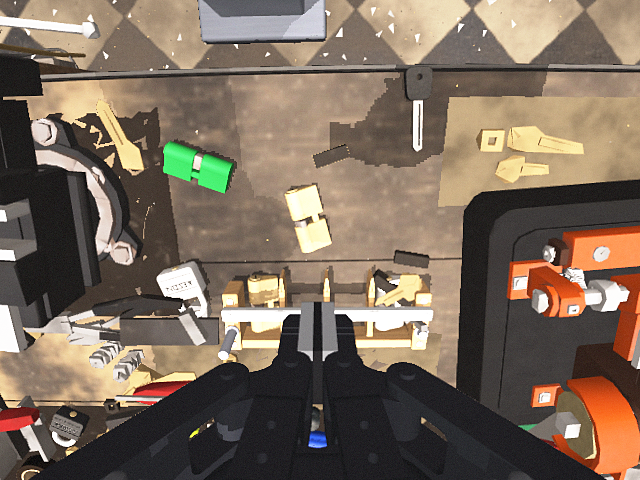

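The wrist view shows the cylinder at (308,218) with its length almost along x, the rail from (221,315) to (432,315), and the tall post at (228,345), which is the right end.

```bash
python3 - <<'E'
from h import *
c=dict(np.load('w1.npz'));im=c['color'];hsv=cv2.cvtColor(im,cv2.COLOR_RGB2HSV)
x,y,w,h=272,172,72,90
m=cv2.inRange(hsv[y:y+h,x:x+w],(12,60,150),(35,255,255));m=cv2.morphologyEx(m,cv2.MORPH_CLOSE,np.ones((9,9)))
k=max(cv2.findContours(m,0,1)[0],key=cv2.contourArea)
pts=cv2.boxPoints(cv2.minAreaRect(k))+[x,y];print(pts.round(1))
q=np.array([onz(c,p,.010) for p in pts]);e=[np.linalg.norm(q[i]-q[(i+1)%4]) for i in range(4)]
i=int(np.argmax(e));d=q[(i+1)%4]-q[i];d*=np.sign(d[0]);print('cyl',q.mean(0),np.round(e,4),'yaw',np.arctan2(d[1],d[0]))
# rail: white low saturation
x,y,w,h=212,302,230,26
m=cv2.inRange(hsv[y:y+h,x:x+w],(0,0,190),(180,40,255))
for a,b in((216,276),(360,436)):
    mm=np.zeros_like(m);mm[:,a-x:b-x]=m[:,a-x:b-x];ys,xs=np.nonzero(mm);print('rail cols',xs.min()+x,xs.max()+x)
    for u in (xs.min()+4,xs.max()-4):
        v=np.nonzero(mm[:,u])[0];
        if len(v):print(u+x,v.min()+y,v.max()+y,onz(c,(u+x,(v.min()+v.max())/2+y),.046).round(4))
print('tips',[onz(c,p,.024).round(4) for p in((283,268),(327,268),(372,268))])
print('vise?',onz(c,(100,300),.1),'green',onz(c,(200,165),.01))
z=cv2.resize(im[172:362,205:445],(760,600),interpolation=cv2.INTER_CUBIC)[:,:,::-1]
cv2.imwrite('pics/w1c.png',z)
E
```

```text
[[272. 172.]
 [343. 172.]
 [343. 261.]
 [272. 261.]]
cyl [0.46481403 0.14041037 0.01      ] [0.0675 0.0911 0.073  0.0912] yaw -0.055560898354877264
rail cols 221 275
225 304 327 [0.5519 0.0583 0.046 ]
271 302 327 [0.5514 0.1034 0.046 ]
rail cols 360 432
364 310 320 [0.5536 0.1942 0.046 ]
428 310 320 [0.5549 0.257  0.046 ]
tips [array([0.5118, 0.1152, 0.024 ]), array([0.5125, 0.1589, 0.024 ]), array([0.5133, 0.2037, 0.024 ])]
vise? [ 0.50554335 -0.02752348  0.1       ] green [0.41068503 0.03983293 0.01      ]
```

View pics/w1c.png

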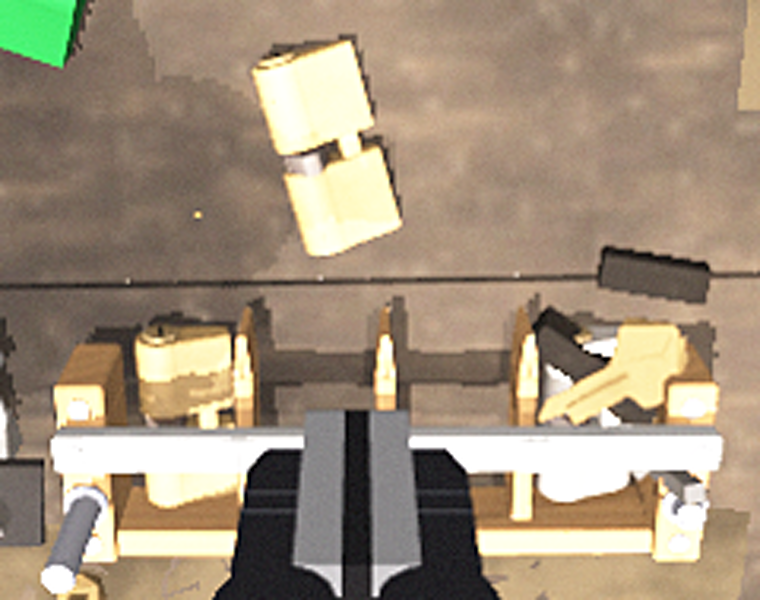

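Rack origin is about (0.5635, 0.1575), yaw -0.015, and the tool is already aligned with it. I move over the first gap and go down near the rail.

Request:
{"op": "carry_out", "data": {"steps": [[-1,-0.012,0.0208,0.02,0,0,0],[-1,-0.012,0.0208,0.02,0,0,0],[-1,-0.012,0.0208,0.02,0,0,0],[-1,-0.012,0.0208,0.02,0,0,0],[-1,-0.012,0.0208,0.02,0,0,0],[-1,0,0,0.02,0,0,0],[-1,0,0,0.02,0,0,0],[-1,0,0,0.02,0,0,0],[-1,0,0,0.015,0,0,0],[-1,0,0,0,0,0,0],[-1,0,0,0,0,0,0],[-1,0,0,0,0,0,0]]}}

```text
clock: 3.62
tcp_pos: [0.5532, 0.0883, 0.0762]
orientation: [0.001, 0.713, 0.701, 0.001]
wrist_force: [0.3, 0.9, -0.3]
finger_gap: 0.0002
```

```bash
python3 - <<'E'
from h import *
a=cam('scene');b=cam('side')
o=np.vstack([cv2.resize(c['color'][y:y+130,x:x+200],(460,300),interpolation=cv2.INTER_CUBIC) for c,x,y in((a,230,150),(b,180,160))])
cv2.imwrite('pics/p1.png',o[:,:,::-1]);s=env.get_state();print(s['wrist_force'],s['tcp_pos'])
E
```

```text
[-0.14116126 -0.06316385  0.26199343] [0.55297897 0.08828203 0.07607059]
```

View pics/p1.png

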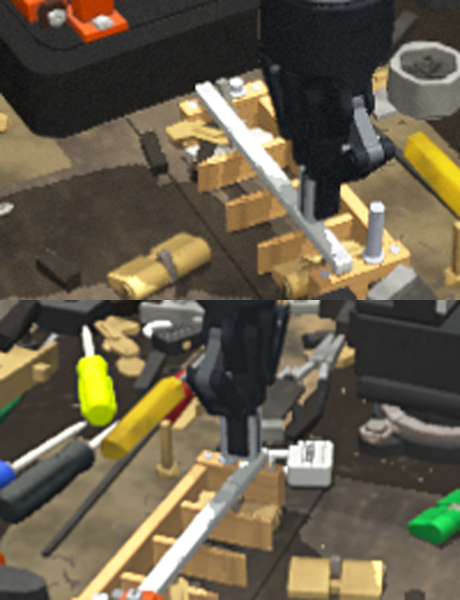

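The fingers stand clear of the post, above the rail in both views (tips at (325,215) and (240,455) in the crops). I'll lower slowly and feel for contact.

Request:
{"op": "carry_out", "data": {"steps": [[-1,0,0,0.004,0,0,0],[-1,0,0,0.004,0,0,0],[-1,0,0,0.004,0,0,0],[-1,0,0,0.003,0,0,0],[-1,0,0,0,0,0,0],[-1,0,0,0,0,0,0],[-1,0,0,0,0,0,0]]}}

```text
clock: 4.6
tcp_pos: [0.5524, 0.0882, 0.0604]
orientation: [-0.0, 0.713, 0.701, 0.0]
wrist_force: [-0.1, -0.8, 3.9]
finger_gap: -0.0001
```

```bash
python3 - <<'E'
from h import *
s=env.get_state();print(s['wrist_force'],s['ft_torque'],s['tcp_pos'])
E
```

```text
[-0.14676231 -0.75474097  3.866338  ] [-0.08665835  0.23348827  0.03768298] [0.55235932 0.08823268 0.06044084]
```

Contact is about 3.5 N at roughly 4.5 mm down, which fits the rail spring. Sweeping now.

Request:
{"op": "carry_out", "data": {"steps": [[-1,0.005,0,0,0,0,0],[-1,0.005,0,0,0,0,0],[-1,0.005,0,0,0,0,0],[-1,0.005,0,0,0,0,0],[-1,0.005,0,0,0,0,0],[-1,0.005,0,0,0,0,0],[-1,0.005,0,0,0,0,0],[-1,0.005,0,0,0,0,0],[-1,0.005,0,0,0,0,0]]}}

```text
clock: 5.72
tcp_pos: [0.5531, 0.1336, 0.0603]
orientation: [-0.0, 0.713, 0.701, -0.0]
wrist_force: [0.3, -1.9, 3.0]
finger_gap: -0.0
```

Request:
{"op": "carry_out", "data": {"steps": [[-1,0.005,0,0,0,0,0],[-1,0.005,0,0,0,0,0],[-1,0.005,0,0,0,0,0],[-1,0.005,0,0,0,0,0],[-1,0.005,0,0,0,0,0],[-1,0.005,0,0,0,0,0],[-1,0.005,0,0,0,0,0],[-1,0.005,0,0,0,0,0],[-1,0.005,0,0,0,0,0],[-1,0,0,0,0,0,0],[-1,0,0,0,0,0,0],[-1,0,0,0,0,0,0]]}}

```text
clock: 7.22
tcp_pos: [0.5539, 0.1787, 0.0604]
orientation: [-0.0, 0.713, 0.701, 0.0]
wrist_force: [0.5, 1.1, 3.0]
finger_gap: 0.0002
```

Request:
{"op": "carry_out", "data": {"steps": [[-1,0,0,-0.015,0,0,0],[-1,0,0,-0.025,0,0,0],[-1,0,0,-0.03,0,0,0],[-1,0,-0.03,-0.03,0,0,0],[-1,0,0,0,0,0,0]]}}

```text
clock: 7.85
tcp_pos: [0.5237, 0.1788, 0.1634]
orientation: [0.001, 0.713, 0.701, 0.001]
wrist_force: [0.3, -0.8, 0.3]
finger_gap: -0.0001
```

```bash
python3 - <<'E'
from h import *
c=dict(np.load('w1.npz'));A=lambda x,y:(205+x/3.1667-.3,172+y/3.1667-.3)
for z in(.010,.015):
    q=[onz(c,A(*p),z) for p in((255,68),(353,40),(400,222),(320,255))]
    a=(q[0]+q[1])/2;b=(q[2]+q[3])/2;d=b-a
    print(z,np.round(q,4)[:,:2].tolist(),'ctr',((a+b)/2).round(4),'L',np.linalg.norm(d),'W',np.linalg.norm(q[0]-q[1]),np.linalg.norm(q[2]-q[3]),'yaw',np.arctan2(d[1],d[0]))
d=c
print('tips foot z0',[onz(c,A(*p),.024)[:2].round(4) for p in((247,303),(385,303),(522,303))])
s=env.get_state();print(s['wrist_force'],s['tcp_pos'])
E
```

```text
0.01 [[0.4393, 0.1195], [0.4313, 0.1496], [0.4899, 0.1635], [0.5007, 0.1377]] ctr [0.4653 0.1426 0.01  ] L 0.062089589145830786 W 0.031147590663291765 0.027959168808896425 yaw 0.2616078719255335
0.015 [[0.4383, 0.12], [0.4303, 0.1496], [0.4881, 0.1634], [0.4988, 0.1379]] ctr [0.4639 0.1427 0.015 ] L 0.061236311290925514 W 0.030719539041236105 0.027574934673763776 yaw 0.2616078719255334
tips foot z0 [array([0.5111, 0.1149]), array([0.5118, 0.1582]), array([0.5126, 0.2012])]
[ 0.34293639 -0.82800287  0.326944  ] [0.52374875 0.17875319 0.16337933]
```

The sweep is done, ending at rack y ≈ +21, with the wrist force back to about zero. Next I move over the cylinder at (0.4645, 0.1425), yaw 0.28, with the fingers part open to cage it.

Request:
{"op": "carry_out", "data": {"steps": [[0.05,-0.0125,-0.0195,0,0,0,0],[0.05,-0.0125,-0.0195,0,0,0,0],[0.05,-0.0125,-0.0195,0,0,0,0],[0.05,0,0,0.02,0,0,-0.145],[0.05,0,0,0.02,0,0,-0.145],[0.05,0,0,0.02,0,0,0],[0.05,0,0,0.02,0,0,0],[0.05,0,0,0.01,0,0,0],[0.05,0,0,0,0,0,0],[0.05,0,0,0,0,0,0]]}}

```text
clock: 9.1
tcp_pos: [0.4654, 0.1422, 0.0708]
orientation: [0.0, 0.604, 0.797, 0.0]
wrist_force: [0.2, -0.3, 0.7]
finger_gap: 0.0449
```

```bash
python3 - <<'E'
from h import *
c=cam('wrist');b=cam('scene')
o=np.vstack([cv2.resize(c['color'][130:430,90:550],(460,300)),cv2.resize(b['color'][170:300,230:430],(460,300),interpolation=cv2.INTER_CUBIC)])
cv2.imwrite('pics/w2.png',o[:,:,::-1]);s=env.get_state();print(s['wrist_force'],s['tcp_pos'],s['orientation'],s['finger_gap'])
np.savez('w2.npz',**{k:np.array(v) for k,v in c.items()})
E
```

```text
[ 0.43578464 -0.06423869  0.22326583] [0.46553057 0.14228663 0.07105108] [5.45188514e-04 6.04238310e-01 7.96803289e-01 5.34175127e-04] 0.04506944965969989
```

View pics/w2.png

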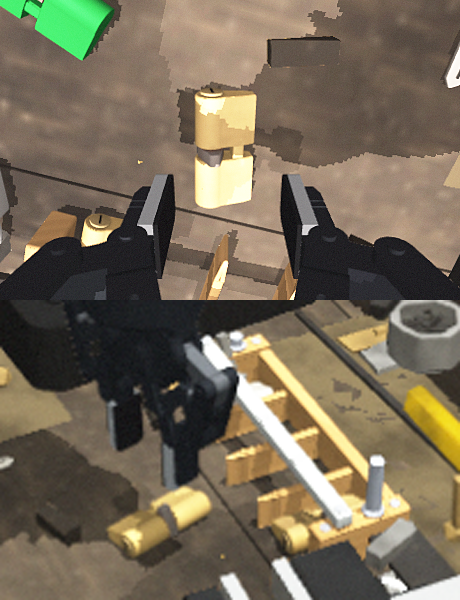

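The cylinder (crop col 225) is centred between the fingers (157 and 290) and parallel to the pads. Descending, slowly near the bench.

Request:
{"op": "carry_out", "data": {"steps": [[0.05,0,0,0.015,0,0,0],[0.05,0,0,0.015,0,0,0],[0.05,0,0,0.012,0,0,0],[0.05,0,0,0.003,0,0,0],[0.05,0,0,0.002,0,0,0],[0.05,0,0,0,0,0,0],[0.05,0,0,0,0,0,0]]}}

```text
clock: 10.07
tcp_pos: [0.4652, 0.1423, 0.0237]
orientation: [0.0, 0.604, 0.797, 0.0]
wrist_force: [-0.0, -0.5, -0.0]
finger_gap: 0.0448
```

Request:
{"op": "carry_out", "data": {"steps": [[0.05,0,0,0.001,0,0,0],[0.05,0,0,0.001,0,0,0],[0.05,0,0,0,0,0,0],[0.05,0,0,0,0,0,0]]}}

```text
clock: 10.58
tcp_pos: [0.4648, 0.1422, 0.0213]
orientation: [-0.0, 0.604, 0.797, 0.0]
wrist_force: [0.7, 0.2, -0.5]
finger_gap: 0.0451
```

Request:
{"op": "carry_out", "data": {"steps": [[0.05,0,0,0.001,0,0,0],[0.05,0,0,0.001,0,0,0],[0.05,0,0,0,0,0,0],[0.05,0,0,0,0,0,0]]}}

```text
clock: 11.08
tcp_pos: [0.4648, 0.1422, 0.0193]
orientation: [-0.0, 0.604, 0.797, 0.0]
wrist_force: [-0.6, 0.7, -0.2]
finger_gap: 0.0452
```

```bash
python3 - <<'E'
from h import *
b=cam('scene');d=cam('side')
o=np.vstack([cv2.resize(c['color'][y:y+65,x:x+100],(460,300),interpolation=cv2.INTER_CUBIC) for c,x,y in((b,250,225),(d,280,240))])
cv2.imwrite('pics/p2.png',o[:,:,::-1]);s=env.get_state();print(s['wrist_force'],s['tcp_pos'])
E
```

```text
[-0.92480821  0.18416975  1.10543174] [0.4648604  0.1422259  0.01933829]
```

View pics/p2.png

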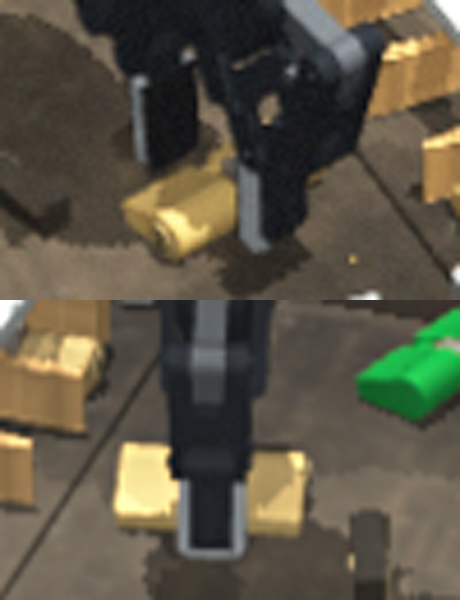

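Both fingertips stand a few mm above the bench on either side of the cylinder. I close to a loose cage (33 mm), turn it square to the rack, and slide it sideways in line with the third gap.

Request:
{"op": "carry_out", "data": {"grip_force": 20, "steps": [[-0.1,0,0,0,0,0,0],[-0.16,0,0,0,0,0,0],[-0.22,0,0,0,0,0,0],[-0.22,0,0,0,0,0,0],[-0.22,0,0,0,0,0,0]]}}

```text
clock: 11.8
tcp_pos: [0.4649, 0.1421, 0.0193]
orientation: [0.0, 0.604, 0.797, -0.0]
wrist_force: [0.1, -2.0, 0.8]
finger_gap: 0.0334
```

Request:
{"op": "carry_out", "data": {"steps": [[-0.22,0,0,0,0,0,0.0725],[-0.22,0,0,0,0,0,0.0725],[-0.22,0,0,0,0,0,0.0725],[-0.22,0,0,0,0,0,0.0725],[-0.22,0.005,0,0,0,0,0],[-0.22,0.005,0,0,0,0,0],[-0.22,0.005,0,0,0,0,0],[-0.22,0.005,0,0,0,0,0],[-0.22,0.005,0,0,0,0,0],[-0.22,0.005,0,0,0,0,0],[-0.22,0.005,0,0,0,0,0],[-0.22,0.004,0,0,0,0,0],[-0.22,0,0,0,0,0,0],[-0.22,0,0,0,0,0,0]]}}

```text
clock: 13.55
tcp_pos: [0.4656, 0.1814, 0.0193]
orientation: [-0.0, 0.713, 0.701, 0.0]
wrist_force: [-0.5, 0.3, 0.2]
finger_gap: 0.0336
```

Request:
{"op": "carry_out", "data": {"steps": [[-0.05,0,0,0,0,0,0],[0.0,0,0,0,0,0,0],[0.0,0,0,0,0,0,0],[0.0,0,0,-0.015,0,0,0],[0.0,0,0,-0.025,0,0,0],[0.0,0,-0.03,-0.03,0,0,0],[-1,0,-0.03,-0.02,0,0,0],[-1,0,-0.015,0,0,0,0],[-1,0,0,0,0,0,0],[-1,0,0,0,0,0,0],[-1,0,0,0,0,0,0]]}}

```text
clock: 14.92
tcp_pos: [0.3911, 0.1824, 0.1087]
orientation: [-0.0, 0.713, 0.701, -0.0]
wrist_force: [0.4, -0.1, -0.8]
finger_gap: -0.0
```

```bash
python3 - <<'E'
from h import *
c=cam('wrist');s=env.get_state();print(s['wrist_force'],s['tcp_pos'],s['finger_gap'])
im=c['color'].copy()
O=np.array([.5635,.1575]);X=np.array([1,-.015]);Y=np.array([.015,1])
pt=lambda x,y,z:[*(O+X*x+Y*y),z]
for x in(-.16,-.041):
    pass
p=proj(c,[pt(-.16,.023,.01),pt(-.041,.023,.01)]).round().astype(int);print(p)
cv2.line(im,tuple(map(int,p[0])),tuple(map(int,p[1])),(255,0,0),1)
for q in proj(c,[pt(-.041,0,.024),pt(-.041,.046,.024),pt(-.041,-.046,.024)]):cv2.circle(im,tuple(int(v) for v in q.round()),3,(0,0,255),1)
cv2.imwrite('pics/w3.png',im[:,:,::-1]);np.savez('w3.npz',**{k:np.array(v) for k,v in c.items()})
E
```

```text
[-0.59536404  0.23161416 -0.81208328] [0.39098898 0.1823944  0.10875043] 0.00012394013713324997
[[318 274]
 [318 420]]
```

View pics/w3.png

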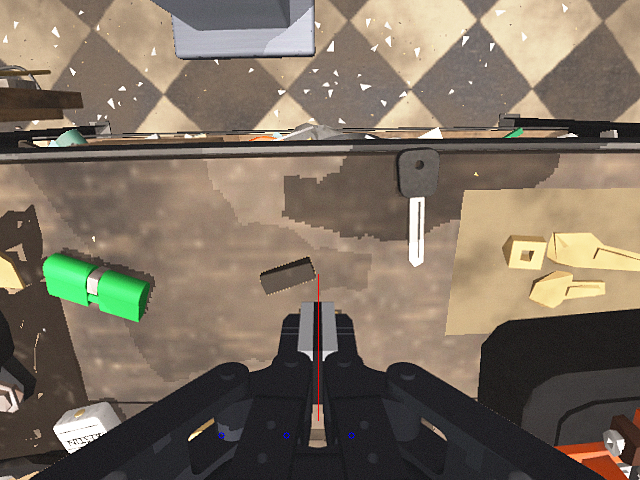

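The cylinder is hidden behind the gripper here, and a dark loose block lies at (288,276), near where the fingers come down. I'll locate both, using the fixed cameras for the cylinder.

```bash
python3 - <<'E'
from h import *
c=dict(np.load('w3.npz'));
print('block',[onz(c,p,z)[:2].round(4).tolist() for p,z in(((261,276),.01),((309,258),.01),((316,271),.01),((266,294),.0))])
b=cam('scene');d=cam('side');ims=[]
O=np.array([.5635,.1575]);X=np.array([1,-.015]);Y=np.array([.015,1])
for k,x,y in((b,250,205),(d,270,220)):
    im=cv2.resize(k['color'][y:y+65,x:x+100],(460,299),interpolation=cv2.INTER_CUBIC)
    P=proj(k,[[*(O+X*a+Y*.023),.017] for a in(-.13,-.041)])
    P=((P-[x,y]+.5)*4.6).round().astype(int).tolist();cv2.line(im,P[0],P[1],(255,0,0),1);ims.append(im)
cv2.imwrite('pics/p3.png',np.vstack(ims)[:,:,::-1])
E
```

```text
block [[0.4048, 0.1465], [0.3929, 0.1773], [0.4019, 0.1816], [0.4226, 0.1473]]
```

View pics/p3.png

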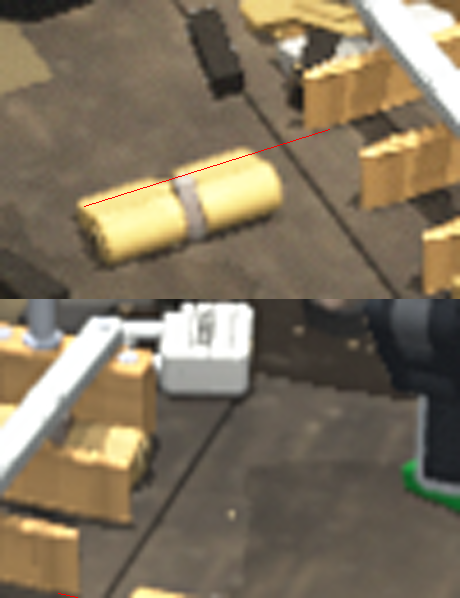

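The cylinder lies parallel to the gap's centre line (red) in the scene view. The dark block's corner at (0.402, 0.182) is where the pusher must come down, so I'll sweep it aside first. I check the lateral offset numerically at the same time.

```bash
python3 - <<'E'
from h import *
b=cam('scene');A=lambda x,y:(250+x/4.6-.5,205+y/4.6-.5)
for n,p,z in(('low',(120,257),.0024),('low',(260,212),.0024),('up',(110,195),.010),('up',(230,154),.010),('up17',(110,195),.017),('up17',(230,154),.017),('near end',(90,240),.0085),('far end',(281,190),.0085)):print(n,onz(b,A(*p),z).round(4))
E
```

```text
low [0.4402 0.1693 0.0024]
low [0.4908 0.1685 0.0024]
up [0.4463 0.1912 0.01  ]
up [0.4909 0.1921 0.01  ]
up17 [0.4436 0.1836 0.017 ]
up17 [0.4877 0.1845 0.017 ]
near end [0.4323 0.1751 0.0085]
far end [0.4991 0.169  0.0085]
```

Request:
{"op": "carry_out", "data": {"steps": [[-1,0.0115,0.007,0.02,0,0,0],[-1,0.0115,0.007,0.02,0,0,0],[-1,0,0,0.025,0,0,0],[-1,0,0,0.015,0,0,0],[-1,0,0,0.005,0,0,0],[-1,0,0,0,0,0,0],[-1,0,0,0,0,0,0]]}}

```text
clock: 16.0
tcp_pos: [0.4055, 0.2054, 0.0249]
orientation: [0.0, 0.713, 0.701, 0.001]
wrist_force: [0.8, 0.1, 0.1]
finger_gap: -0.0003
```

Cylinder y is 0.177 to 0.182, close to the cage's 0.1814, and it is square to the rack. Now I sweep the block aside.

Request:
{"op": "carry_out", "data": {"steps": [[-1,0,0,0.002,0,0,0],[-1,-0.008,0,0,0,0,0],[-1,-0.008,0,0,0,0,0],[-1,-0.007,0,0,0,0,0],[-1,-0.007,0,0,0,0,0],[-1,-0.007,0,0,0,0,0],[-1,-0.007,0,0,0,0,0],[-1,0,0,0,0,0,0],[-1,0.011,0,0,0,0,0],[-1,0.0105,0,0,0,0,0],[-1,0,0,0,0,0,0],[-1,0,0,0,0,0,0]]}}

```text
clock: 17.5
tcp_pos: [0.4043, 0.1831, 0.0222]
orientation: [-0.0, 0.713, 0.702, -0.0]
wrist_force: [-1.7, 0.5, -0.1]
finger_gap: -0.0005
```

```bash
python3 - <<'E'
from h import *
b=cam('scene');d=cam('side');s=env.get_state();print(s['tcp_pos'],s['wrist_force'])
o=np.vstack([cv2.resize(c['color'][y:y+65,x:x+100],(460,300),interpolation=cv2.INTER_CUBIC) for c,x,y in((b,240,225),(d,280,250))])
cv2.imwrite('pics/p4.png',o[:,:,::-1])
E
```

```text
[0.40431578 0.18278129 0.02221847] [-0.39983495 -0.19772647  0.82484893]
```

View pics/p4.png

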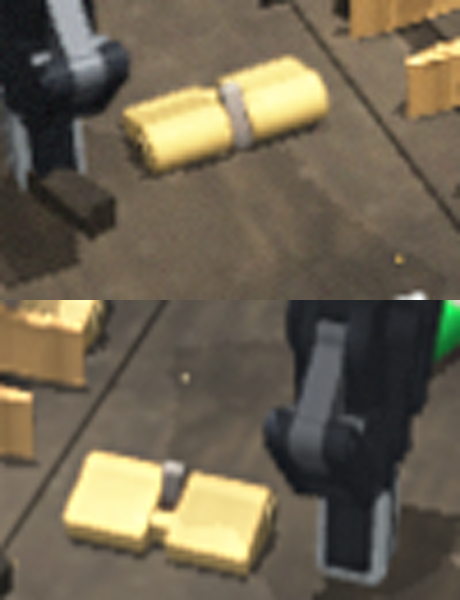

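The block is out of the way and the closed fingers stand behind the cylinder's near end. Pushing in stages.

Request:
{"op": "carry_out", "data": {"steps": [[-1,0,0.006,0,0,0,0],[-1,0,0.006,0,0,0,0],[-1,0,0.005,0,0,0,0],[-1,0,0.005,0,0,0,0],[-1,0,0.005,0,0,0,0],[-1,0,0.005,0,0,0,0],[-1,0,0.005,0,0,0,0],[-1,0,0.005,0,0,0,0],[-1,0,0.005,0,0,0,0],[-1,0,0.005,0,0,0,0],[-1,0,0,0,0,0,0]]}}

```text
clock: 18.98
tcp_pos: [0.4574, 0.1819, 0.0225]
orientation: [0.0, 0.713, 0.701, 0.0]
wrist_force: [0.4, -0.6, -0.1]
finger_gap: 0.0003
```

```bash
python3 - <<'E'
from h import *
b=cam('scene');d=cam('side');s=env.get_state();print(s['tcp_pos'],s['wrist_force'])
o=np.vstack([cv2.resize(c['color'][y:y+65,x:x+100],(460,300),interpolation=cv2.INTER_CUBIC) for c,x,y in((b,270,205),(d,240,250))])
cv2.imwrite('pics/p5.png',o[:,:,::-1])
E
```

```text
[0.45689698 0.18191281 0.02244748] [-0.12378958  0.09848063  0.75561856]
```

View pics/p5.png

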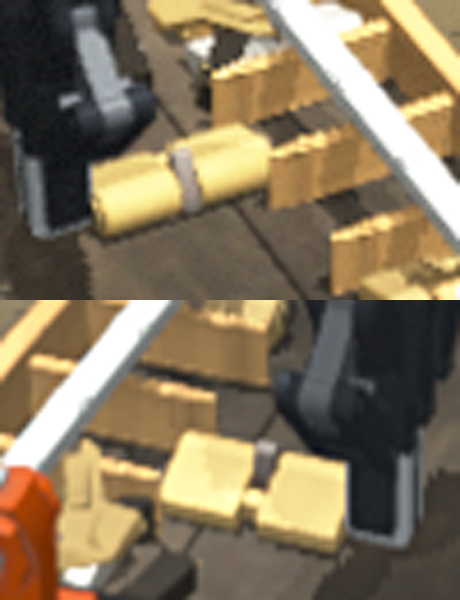

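The cylinder is entering between the two divider tips, straight (scene crop: its front at (268,155) beside the middle divider). Continuing.

Request:
{"op": "carry_out", "data": {"steps": [[-1,0,0.004,0,0,0,0],[-1,0,0.004,0,0,0,0],[-1,0,0.004,0,0,0,0],[-1,0,0.004,0,0,0,0],[-1,0,0.004,0,0,0,0],[-1,0,0.004,0,0,0,0]]}}

```text
clock: 19.82
tcp_pos: [0.4808, 0.1814, 0.0223]
orientation: [-0.0, 0.713, 0.701, 0.0]
wrist_force: [-2.4, -0.0, 1.5]
finger_gap: 0.0001
```

Request:
{"op": "carry_out", "data": {"steps": [[-1,0,0.004,0,0,0,0],[-1,0,0.004,0,0,0,0],[-1,0,0.004,0,0,0,0],[-1,0,0.004,0,0,0,0],[-1,0,0.004,0,0,0,0],[-1,0,0.004,0,0,0,0],[-1,0,0.003,0,0,0,0],[-1,0,0,0,0,0,0]]}}

```text
clock: 20.82
tcp_pos: [0.5083, 0.181, 0.0223]
orientation: [0.0, 0.713, 0.701, 0.0]
wrist_force: [-0.4, 0.3, -0.0]
finger_gap: 0.0
```

Now 1.5–2 mm steps up to the expected stop near TCP x = 0.5185, watching the force.

Request:
{"op": "carry_out", "data": {"steps": [[-1,0,0.002,0,0,0,0],[-1,0,0.002,0,0,0,0],[-1,0,0.002,0,0,0,0],[-1,0,0.002,0,0,0,0]]}}

```text
clock: 21.32
tcp_pos: [0.5156, 0.1809, 0.0223]
orientation: [-0.0, 0.713, 0.701, 0.0]
wrist_force: [-0.8, -0.5, 0.8]
finger_gap: 0.0001
```

Request:
{"op": "carry_out", "data": {"steps": [[-1,0,0.001,0,0,0,0],[-1,0,0.001,0,0,0,0]]}}

```text
clock: 21.58
tcp_pos: [0.5175, 0.1808, 0.0223]
orientation: [-0.0, 0.713, 0.701, -0.0]
wrist_force: [-1.1, 0.1, 2.0]
finger_gap: 0.0
```

Request:
{"op": "carry_out", "data": {"steps": [[-1,0,0.001,0,0,0,0],[-1,0,0.001,0,0,0,0]]}}

```text
clock: 21.82
tcp_pos: [0.5196, 0.1808, 0.0223]
orientation: [0.0, 0.713, 0.701, 0.0]
wrist_force: [-1.2, 0.8, 0.0]
finger_gap: 0.0001
```

Request:
{"op": "carry_out", "data": {"steps": [[-1,0,0.001,0,0,0,0],[-1,0,0.001,0,0,0,0]]}}

```text
clock: 22.08
tcp_pos: [0.5208, 0.1808, 0.0222]
orientation: [-0.001, 0.713, 0.701, -0.0]
wrist_force: [-4.8, -0.7, 4.3]
finger_gap: 0.0001
```

Request:
{"op": "carry_out", "data": {"steps": [[-1,0,0.001,0,0,0,0],[-1,0,0.001,0,0,0,0]]}}

```text
clock: 22.32
tcp_pos: [0.5209, 0.1807, 0.022]
orientation: [-0.002, 0.713, 0.701, -0.002]
wrist_force: [-9.9, 1.3, 7.5]
finger_gap: -0.0
```

It hit the bar: the TCP stalled at 0.521 with the force rising to 10 N. Backing off and lifting away to check.

Request:
{"op": "carry_out", "data": {"steps": [[-1,0,-0.005,0,0,0,0],[-1,0,-0.015,0,0,0,0],[-1,0,-0.03,0,0,0,0],[-1,0,-0.02,-0.03,0,0,0],[-1,0,-0.03,-0.04,0,0,0],[-1,0,-0.03,-0.04,0,0,0],[-1,0,-0.03,-0.04,0,0,0],[-1,0,0,-0.04,0,0,0],[-1,0,0,0,0,0,0],[-1,0,0,0,0,0,0]]}}

```text
clock: 23.58
tcp_pos: [0.3631, 0.1833, 0.2119]
orientation: [0.0, 0.713, 0.701, 0.0]
wrist_force: [0.9, 0.2, 0.2]
finger_gap: -0.0
```

```bash
python3 - <<'E'
from h import *
b=cam('scene');d=cam('side');s=env.get_state();print(s['tcp_pos'],s['wrist_force'])
o=np.vstack([cv2.resize(c['color'][y:y+65,x:x+100],(460,300),interpolation=cv2.INTER_CUBIC) for c,x,y in((b,300,195),(d,215,230))])
cv2.imwrite('pics/p6.png',o[:,:,::-1])
E
```

```text
[0.36272038 0.18315223 0.21101782] [-0.12581159  0.26446035 -0.36972834]
```

The viewer is used up, so I check numerically by differencing the initial and current pictures around the third gap.

```bash
python3 - <<'E'
from h import *
O=np.array([.5635,.1575]);X=np.array([1,-.015]);Y=np.array([.015,1]);T=np.array([X,Y])
for n in('scene','side'):
    c=cam(n);a=cv2.imread(f'pics/{n}0.png')[:,:,::-1].copy()
    dif=np.abs(cv2.cvtColor(a,cv2.COLOR_RGB2HSV)[:,:,1].astype(int)-cv2.cvtColor(c['color'],cv2.COLOR_RGB2HSV)[:,:,1]).astype(np.uint8)
    g=np.abs(a.astype(int)-c['color']).max(2).astype(np.uint8)
    m=((g>45)*255).astype(np.uint8);m=cv2.morphologyEx(m,cv2.MORPH_OPEN,np.ones((2,2)))
    # classify by casting onto z=.012
    v,u=np.nonzero(m);uv=np.c_[u,v];k=(u>200)&(u<430)&(v>170)&(v<320);uv=uv[k]
    P=np.array([(T@(onz(c,p,.014)[:2]-O)) for p in uv.astype(float)])
    for nm,lo,hi in(('gap1',-.089,-.049),('gap2',-.043,-.003),('gap3',.003,.043),('gap4',.049,.089)):
        s=P[(P[:,1]>lo)&(P[:,1]<hi)&(P[:,0]>-.05)&(P[:,0]<.03)]
        print(n,nm,len(s),np.percentile(s,[3,50,97],axis=0).round(4).tolist() if len(s)>5 else '')
E
```

```text
scene gap1 0 
scene gap2 1 
scene gap3 183 [[-0.038, 0.007], [-0.016, 0.0163], [0.0271, 0.0256]]
scene gap4 0 
side gap1 0 
side gap2 0 
side gap3 211 [[-0.0351, 0.009], [-0.019, 0.0214], [0.0267, 0.0323]]
side gap4 0
```

```bash
python3 -c "
from h import *
print(env.hand_in())"
```

```text
the job is handed in; nothing more can be done
None
```

I pressed the rail from the first gap to the third and pushed the loose cylinder home into the third gap. I then handed the job in at about 24 s of the 72 s allowed.

- **Rail:** The tall post is on the right end, so the count ran from rack y = -69 to +23. The closed fingertips ran from -69 to about +21 mm, at roughly 3 to 4 N and about 4.6 mm down. They never went over the fourth gap.
- **Cylinder:** I squared it to the rack and slid it sideways between loosely opened fingers. Then I pushed it in with closed fingers until it stalled against the back bar, where the force rose to about 10 N.
- **Side step:** A loose dark block lay where the fingers had to come down, so I pushed it aside first. It is not one of the protected objects.
- **Last checks:**
  - Comparing start and end pictures from both fixed cameras, only the third gap changed among the four. The cylinder's near end is at rack x of about -35 to -38 mm; -34 mm was expected.
  - Its centre is at rack y of about +16 to +21 mm, read from the changed pixels and biased by which side is visible; the dividers on both sides should keep it within about 4.5 mm of the gap's centre line.
  - The arm is clear, with wrist force near zero.
- **Not checked:** The last picture could not be viewed because the 12-picture limit was reached, so the final check is numeric only. I did not measure the final positions of the padlock and key; the arm's path stayed away from both.

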